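Sweep the offcuts into the scrap tray

ROBOT

A 6-joint arm with a two-finger parallel gripper is mounted at the origin on the work surface. World frame = base frame: x ahead of the robot, y to its left, z up, the work surface at z = 0. Lengths are in m, angles in rad, forces in N, time in s.
With the tool pointing down it reaches from about 0.35 to 0.775 m from the base axis. Payload 5.5 kg.
Tool frame: the origin (TCP) lies between the finger pads; the fingertips stand 8 mm ahead of it and the grasp point (between the pads) lies 11 mm behind it; z points along the fingers, y is the line along which they close (so a half turn about z gives the same grasp; the last joint's range is limited). The gripper opens to 85 mm and grips with 20 to 120 N. Pads are 22 mm wide; open, the fingers measure 114 mm over their backs; the gripper's body (76 mm by 85 mm) begins 54 mm behind the grasp point. The pads swing forward as they close: fully open they stand 13 mm farther back than shut.
Start: joints at [-1.449, 0.313, 0.046, 1.304, 0, 1.431], TCP at [0.149, -0.555, 0.239] pointing down, gripper open.
Joint ranges: [-2.76, 2.76], [-0.86, 1.69], [-1.03, 1.26], [-2.2, 2.34], [-1.47, 1.5], [-3.14, 3.14]. Speed limits (rad/s): [2.57, 2.57, 3.14, 3.14, 3.14, 3.14].

INTERFACE

Orientations are given as a unit quaternion [w, x, y, z].
In Python, from workcell import env gives the robot as it stands.
- The arm moves only by the tool move_arm, never from a script. Its argument "moves" is one flat list of numbers, 5 for each row, row after row: the shift along the world's x, y, z in m, then the turn about the world's z in rad, then the finger opening in m, from 0 to 0.0854. A call has 1 to 12 rows; each row is the pose to reach, as a shift and turn from the pose commanded when the call began; what a row does not reach only later rows make up. A row lasts 1/12 s, in which the tool goes at most 41.7 mm and 7.16 degrees, less where a joint would pass 70% of its speed; a pose out of reach is approached as far as the arm can. A call with a gripper value outside its range is refused whole. The fingers move at their own pace and stop on an object; "newtons" is the grip in N (left out, the last holds). Time passes only in rows, so rows that repeat a pose let the fingers close. It gives the time, the measured TCP pose, the force, the opening and the grip force at its end, in the units of the state.
- env.get_state(): the state, without advancing time (a new reading comes with each control period).
- env.read_camera(name): name is "scene" or "top" or "wrist"; returns a dict with "pixels" (420x560x3 uint8, red, green, blue), "camera_matrix" (3x3 intrinsics, pixels), "rvec" (rotation vector, rad) and "tvec" (3), from world to camera coordinates, as OpenCV has them. Camera axes: x right, y down, z forward; pixel columns grow to the right and rows downward; lengths in m; the calibration is good to about 2 mm. A picture is of the moment at which its call begins. There is no depth.
- env.hand_in(): hands the job in; it is judged then, once.
The state is a dict: "clock": time; "joint_pos": joint angles; "qvel": joint speeds; "tau": joint torques, N m; "tcp_pos": TCP position; "orientation": TCP orientation; "wrist_force": force on the tool from outside, world axes, zero at the start; "ft_torque": the same for the moment, N m; "finger_gap": finger opening in m; "grip_force": force on a finger pad.
Only numpy, scipy, OpenCV 4.12 (cv2) and the standard library are available. Lean on these libraries where they do the work, as an engineer would, in place of code of your own. Each camera call takes 0.05 s, during which the arm holds its last target. There are 200 camera calls.

TASK

Clear the wooden work board: with the fingers, sweep the three metal offcuts lying on it (steel bar end, orange flat piece, brass slice) over its edge so that all of them land in the red scrap tray. Push them along the board and never pick them up. Leave the white-painted steel collar standing where it is on the board, put nothing in the blue tray, and do not disturb the jar or the can.

Things in the scene. Friction and masses are not known exactly. Their poses are not given: they have to be found in the camera images.
- board: thick dark wooden work board, fixed to the bench, 250 (its x) x 200 (its y) x 40 mm high, flat top with no rim; origin at the centre of its underside, so the top is 40 mm above it. Its y axis points across the board to one of the two trays. The offcuts and the collar start on it in four rows, 48 mm apart along its x
- red_tray: red scrap tray, empty, fixed to the bench, 240 (x) x 100 (y) x 30 mm high, walls and floor 5 mm thick, open on top; origin at the centre of its underside, axes parallel to the board's. It lies against a long edge of the board, 1 mm from it, on the +y or the -y side; its rim is 10 mm below the board's top. Its centre is 151 mm from the board's centre
- blue_tray: blue tray of the same size and kind, against the other long edge of the board, with finished small white parts fixed in it, none higher than its rim; nothing is to go into it
- bar_end_mid (a point): centre of the offcut of square steel bar, bare grey, 28 x 18 x 18 mm, lying on the board on a long side with its 28 mm length along its x; about 70 g, loose
- flat_piece_mid (a point): centre of the offcut of flat bar, painted orange, 32 (x) x 20 (y) x 12 mm high, lying flat on the board; about 30 g, loose
- brass_slice_mid (a point): centre of the slice of round brass bar, a disc 26 mm in diameter and 14 mm high, lying flat on the board; about 60 g, loose
- bar_end: the square bar offcut itself; origin at the centre of its underside, 9 mm below its centre
- flat_piece: the flat bar offcut itself; origin at the centre of its underside, 6 mm below its centre
- brass_slice: the brass slice itself; origin at the centre of its underside, 7 mm below its centre
- collar: finished white-painted steel collar standing upright on the board among the offcuts, 32 mm in diameter at its foot (10 mm high), 25 mm above, 45 mm high in all, about 140 g, loose; origin at the centre of its underside. To be left alone
- jar: jar with a yellow lid standing on the bench right of the board, 70 mm in diameter, 85 mm high; origin at the centre of its underside. To be left alone
- can: tin can with an orange band standing on the bench left of the board, 66 mm in diameter, 100 mm high; origin at the centre of its underside. To be left alone

How it is judged:
By the outcome, as a careful person would: the job done as asked, in the order asked, and still so for the second after the job is handed in, with the robot touching nothing.
It also fails if it takes over 64 s, if anything falls off the work surface, if the arm or the gripper's body presses on something with over 40 N, if the wrist force passes 120 N, or if a joint passes its speed limit or range.

## Working session

There is one attempt and no reset: what is moved stays moved. The work goes in short steps, Python scripts to look and compute and a tool call to move; the robot and the scene stay as the last step left them, time stands still between calls to the robot, and variables do not carry over. Pictures are saved under pics/ and viewed, at most 10 in all, crops included, and the job is handed in when it is done.

Besides the shell and the picture viewer there is one more tool, called after "Call:" as name(argument=value, ...), one argument or row to a line, values as JSON. move_arm: Moves the arm, as the interface text tells. Its arguments: {"type":"object","properties":{"moves":{"type":"array"},"newtons":{"type":"number"}},"required":["moves"]}

```bash
mkdir -p pics; cat > h.py <<'E'
import numpy as np, cv2
from workcell import env
def shot(n,f):
    c=env.read_camera(n); cv2.imwrite(f,c["pixels"][:,:,::-1]); np.savez(''+n+'.npz',**{k:np.array(v) for k,v in c.items()}); return c
def ray(n,u,v,z):
    c=np.load(''+n+'.npz'); R=cv2.Rodrigues(c["rvec"])[0]; t=c["tvec"].reshape(3)
    d=R.T@np.linalg.solve(c["camera_matrix"],[u,v,1.]); o=-R.T@t
    return (o+d*(z-o[2])/d[2]).round(4)
def proj(n,P):
    c=np.load(''+n+'.npz'); return cv2.projectPoints(np.array(P,float).reshape(-1,1,3),c["rvec"],c["tvec"],c["camera_matrix"],None)[0].reshape(-1,2).round(1)
E
python3 -c "
from h import *
shot('top','pics/t1.png');shot('scene','pics/s1.png')
s=env.get_state();print(s['tcp_pos'],s['orientation'],s['clock'],s['finger_gap'])"
```

```text
[ 0.14875412 -0.55497438  0.23848981] [-8.27073539e-04  9.91445185e-01  1.30521108e-01  2.25657725e-05] 0.1 0.0852823547129839
```

View pics/t1.png

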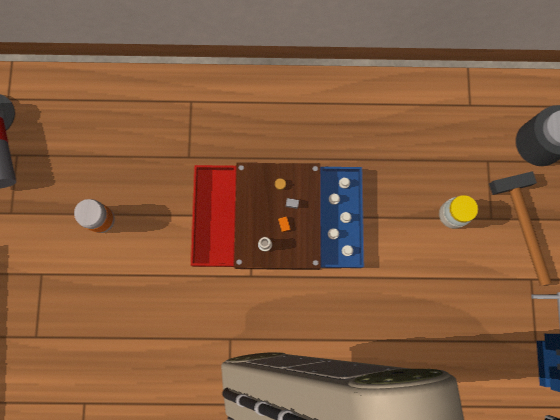

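View pics/s1.png

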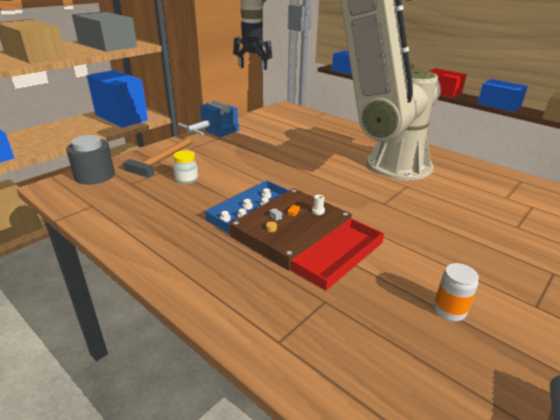

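The top view has red on the left (world +y) and blue on the right. From far to near, the brass is at (280,184), the bar at (292,203), the flat at (284,224) and the collar at (265,244). I'll enlarge it to measure.

```bash
python3 -c "
from h import *
p=cv2.imread('pics/t1.png')[155:275,185:370]; cv2.imwrite('pics/t1c.png',cv2.resize(p,None,fx=4.3,fy=4.3,interpolation=cv2.INTER_CUBIC))
b=cv2.imread('pics/t1.png').astype(int); B,G,R=b[...,0],b[...,1],b[...,2]
sub=np.zeros(B.shape,bool); sub[165:265,245:312]=1
sat=b.max(2)-b.min(2)
for n,m,z in [('flat',(R>200)&(G<160)&(B<70),.046),('brass',(R>140)&(G>90)&(B<100),.05),('bar',(B>110)&(sat<50)&(np.arange(420)[:,None]<225),.055),('collar',(B>110)&(sat<50)&(np.arange(420)[:,None]>225),.06)]:
    m=(m&sub); v,u=np.nonzero(m); r=cv2.minAreaRect(np.c_[u,v].astype(np.float32)); print(n,len(u),u.mean(),v.mean(),r,ray('top',u.mean(),v.mean(),z))
for z,q in [(.04,(240.5,168)),(.04,(317,167)),(.04,(239,262)),(.04,(315.5,262)),(.05,(265,243.5)),(.1,(88,213)),(.085,(463,208))]: print(q,ray('top',*q,z))
"
```

```text
flat 94 283.70212765957444 223.58510638297872 ((283.73583984375, 223.57545471191406), (12.774531364440918, 7.1427483558654785), 74.05460357666016) [ 0.5306 -0.0259  0.046 ]
brass 197 281.75126903553297 205.0253807106599 ((281.7335510253906, 204.4362030029297), (51.501304626464844, 10.222293853759766), 85.03025817871094) [ 0.5738 -0.0209  0.05  ]
bar 85 291.8705882352941 202.47058823529412 ((291.93243408203125, 202.40541076660156), (11.836727142333984, 7.069156646728516), 9.462322235107422) [ 0.5791 -0.0443  0.055 ]
collar 127 264.01574803149606 243.89763779527559 ((264.0, 243.5), (13.0, 12.0), 90.0) [0.4809 0.019  0.06  ]
(240.5, 168) [0.6643 0.0779 0.04  ]
(317, 167) [ 0.6692 -0.1042  0.04  ]
(239, 262) [0.4408 0.0763 0.04  ]
(315.5, 262) [ 0.4427 -0.1001  0.04  ]
(265, 243.5) [0.4831 0.0169 0.05  ]
(88, 213) [0.5406 0.4105 0.1   ]
(463, 208) [ 0.565  -0.4325  0.085 ]
```

View pics/t1c.png

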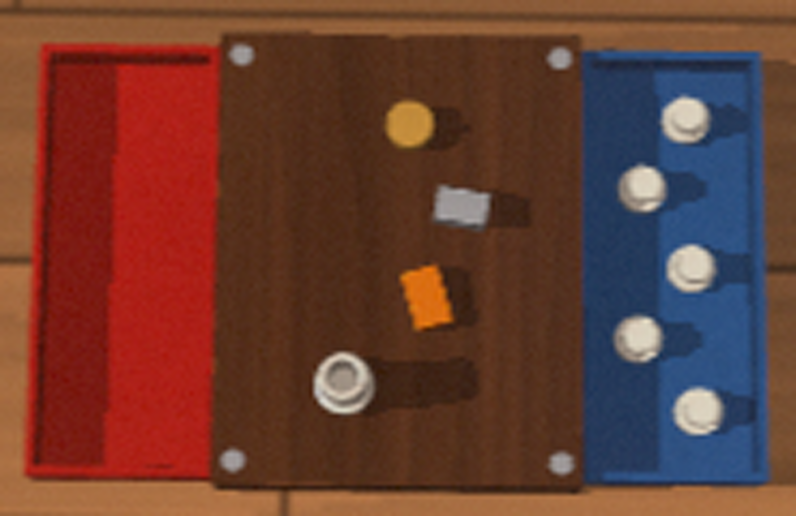

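The offcut positions are roughly brass (.624,-.017), bar (.579,-.044), flat (.530,-.026) and collar (.482,.017). The board's red edge is at y≈+.087. I'll set the fingers about 14 mm open across the push direction and sweep each piece toward +y, starting with the brass.

Call:
move_arm(
  moves=[0.475,0.49,0,1.309,0.014,0.475,0.49,0,1.309,0.014,0.475,0.49,0,1.309,0.014,0.475,0.49,0,1.309,0.014,0.475,0.49,0,1.309,0.014,0.475,0.49,0,1.309,0.014,0.475,0.49,0,1.309,0.014,0.475,0.49,0,1.309,0.014,0.475,0.49,0,1.309,0.014,0.475,0.49,0,1.309,0.014,0.475,0.49,0,1.309,0.014,0.475,0.49,0,1.309,0.014],
)

```text
clock: 1.1
tcp_pos: [0.4978, -0.1945, 0.2391]
orientation: [-0.0, 0.706, 0.708, -0.0]
wrist_force: [-0.3, -0.2, 0.1]
finger_gap: 0.0139
grip_force: 0.0
```

Call:
move_arm(
  moves=[0.126,0.125,0,0,0.014,0.126,0.125,0,0,0.014,0.126,0.125,0,0,0.014,0.126,0.125,0,0,0.014,0.126,0.125,0,0,0.014,0.126,0.125,0,0,0.014,0.126,0.125,0,0,0.014],
)

```text
clock: 1.68
tcp_pos: [0.6225, -0.071, 0.2383]
orientation: [-0.001, 0.707, 0.708, -0.001]
wrist_force: [-0.6, -0.4, 0.7]
finger_gap: 0.0142
grip_force: 0.0
```

```bash
python3 -c "
from h import *
shot('wrist','pics/w1.png')
print(env.get_state()['tcp_pos'])
print(proj('wrist',[[.624,-.017,.054],[.579,-.044,.058],[.530,-.026,.052],[.482,.017,.085],[.679,.087,.04],[.429,.087,.04]]))"
```

```text
[ 0.62202616 -0.0718095   0.2387306 ]
[[290.6 141.2]
 [248.3 167.5]
 [202.3 149.6]
 [135.5 105.8]
 [346.8  31.7]
 [ 92.6  31.3]]
```

View pics/w1.png

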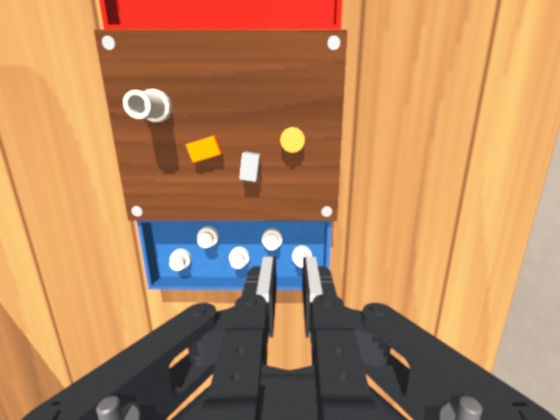

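The wrist view agrees within about 2 mm: brass (292,140), bar (250,167), flat (203,149). The bar's length lies along y. Next I lower the fingers behind the brass.

Call:
move_arm(
  moves=[0.003,0,-0.04,0,0.014,0.003,0,-0.08,0,0.014,0.003,0,-0.12,0,0.014,0.003,0,-0.15,0,0.014,0.003,0,-0.175,0,0.014,0.003,0,-0.187,0,0.014,0.003,0,-0.187,0,0.014,0.003,0,-0.187,0,0.014],
)

```text
clock: 2.4
tcp_pos: [0.6243, -0.0732, 0.0521]
orientation: [-0.0, 0.708, 0.706, -0.0]
wrist_force: [-0.3, 0.0, 0.4]
finger_gap: 0.0144
grip_force: 0.0
```

Call:
move_arm(
  moves=[0,0.01,0,0,0.014,0,0.02,0,0,0.014,0,0.03,0,0,0.014,0,0.038,0,0,0.014,0,0.046,0,0,0.014,0,0.054,0,0,0.014,0,0.062,0,0,0.014,0,0.07,0,0,0.014,0,0.078,0,0,0.014,0,0.086,0,0,0.014],
)

```text
clock: 3.23
tcp_pos: [0.6258, 0.0154, 0.0523]
orientation: [0.0, 0.707, 0.707, -0.0]
wrist_force: [0.7, -0.9, 1.8]
finger_gap: 0.0143
grip_force: 0.5
```

Call:
move_arm(
  moves=[0,0.008,0,0,0.014,0,0.016,0,0,0.014,0,0.024,0,0,0.014,0,0.032,0,0,0.014,0,0.04,0,0,0.014,0,0.048,0,0,0.014,0,0.056,0,0,0.014,0,0.064,0,0,0.014,0,0.072,0,0,0.014,0,0.08,0,0,0.014,0,0.088,0,0,0.014,0,0.092,0,0,0.014],
)

```text
clock: 4.23
tcp_pos: [0.6257, 0.1079, 0.0522]
orientation: [-0.0, 0.707, 0.707, 0.0]
wrist_force: [-0.1, -0.1, -0.3]
finger_gap: 0.0141
grip_force: 0.0
```

Call:
move_arm(
  moves=[0,-0.005,0.03,0,0.014,0,-0.005,0.065,0,0.014,0,-0.01,0.1,0,0.014,0,-0.04,0.11,0,0.014,-0.015,-0.08,0.11,0,0.014,-0.03,-0.12,0.11,0,0.014,-0.045,-0.155,0.11,0,0.014,-0.045,-0.19,0.11,0,0.014,-0.045,-0.194,0.11,0,0.014,-0.045,-0.194,0.11,0,0.014],
)

```text
clock: 5.07
tcp_pos: [0.5808, -0.0897, 0.1625]
orientation: [0.0, 0.709, 0.706, 0.0]
wrist_force: [0.4, 1.3, 0.1]
finger_gap: 0.0142
grip_force: 0.0
```

```bash
python3 -c "
from h import *
c=shot('top','pics/t2.png');shot('wrist','pics/w2.png')
a=cv2.imread('pics/t2.png')[140:280,180:375];w=cv2.imread('pics/w2.png')
a=cv2.resize(a,(560,402));cv2.imwrite('pics/c2.png',cv2.resize(np.hstack([a,w[:402]]),(800,287)))
print(env.get_state()['tcp_pos'])"
```

```text
[ 0.58088309 -0.08704088  0.16228449]
```

View pics/c2.png

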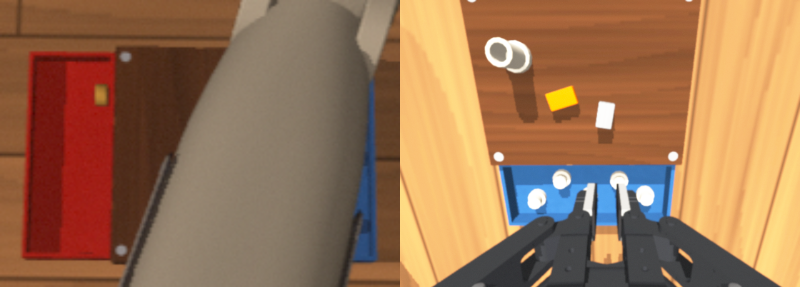

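The brass is in the red tray, and the bar and flat haven't moved. Now the bar.

Call:
move_arm(
  moves=[0,0,-0.04,0,0.014,0,0,-0.075,0,0.014,0,0,-0.1,0,0.014,0,0,-0.111,0,0.014,0,0,-0.111,0,0.014,0,0.01,-0.111,0,0.014,0,0.018,-0.111,0,0.014,0,0.026,-0.111,0,0.014,0,0.034,-0.111,0,0.014,0,0.042,-0.111,0,0.014,0,0.05,-0.111,0,0.014,0,0.058,-0.111,0,0.014],
)

```text
clock: 6.17
tcp_pos: [0.5811, -0.0285, 0.0516]
orientation: [0.0, 0.707, 0.707, 0.0]
wrist_force: [-0.4, -1.3, -0.1]
finger_gap: 0.0143
grip_force: 0.5
```

Call:
move_arm(
  moves=[0,0.008,0,0,0.014,0,0.016,0,0,0.014,0,0.024,0,0,0.014,0,0.032,0,0,0.014,0,0.04,0,0,0.014,0,0.048,0,0,0.014,0,0.056,0,0,0.014,0,0.064,0,0,0.014,0,0.072,0,0,0.014,0,0.08,0,0,0.014,0,0.088,0,0,0.014,0,0.096,0,0,0.014],
)

```text
clock: 7.17
tcp_pos: [0.5808, 0.0673, 0.0513]
orientation: [0.0, 0.707, 0.707, -0.0]
wrist_force: [-0.8, -0.6, 0.9]
finger_gap: 0.0142
grip_force: 0.5
```

Call:
move_arm(
  moves=[0,0.008,0,0,0.014,0,0.016,0,0,0.014,0,0.024,0,0,0.014,0,0.032,0,0,0.014,0,0.038,0,0,0.014,0,0.038,0,0,0.014],
)

```text
clock: 7.67
tcp_pos: [0.5807, 0.1059, 0.0513]
orientation: [-0.0, 0.707, 0.708, 0.0]
wrist_force: [0.0, -0.8, -0.3]
finger_gap: 0.014
grip_force: 0.0
```

Call:
move_arm(
  moves=[0,-0.005,0.03,0,0.014,0,-0.005,0.065,0,0.014,0,-0.01,0.1,0,0.014,0,-0.04,0.11,0,0.014,-0.015,-0.08,0.11,0,0.014,-0.03,-0.12,0.11,0,0.014,-0.045,-0.155,0.11,0,0.014,-0.047,-0.184,0.11,0,0.014,-0.047,-0.184,0.11,0,0.014,-0.047,-0.184,0.11,0,0.014],
)

```text
clock: 8.5
tcp_pos: [0.5336, -0.0812, 0.1615]
orientation: [0.0, 0.708, 0.706, 0.0]
wrist_force: [0.3, 0.7, -0.9]
finger_gap: 0.0142
grip_force: 0.0
```

```bash
python3 -c "
from h import *
c=shot('scene','pics/s3.png');shot('wrist','pics/w3.png')
a=cv2.imread('pics/s3.png')[150:290,195:390];w=cv2.imread('pics/w3.png')
a=cv2.resize(a,(560,402));cv2.imwrite('pics/c3.png',cv2.resize(np.hstack([a,w[:402]]),(800,287)))
print(env.get_state()['tcp_pos'])"
```

```text
[ 0.53387849 -0.07918976  0.16133827]
```

View pics/c3.png

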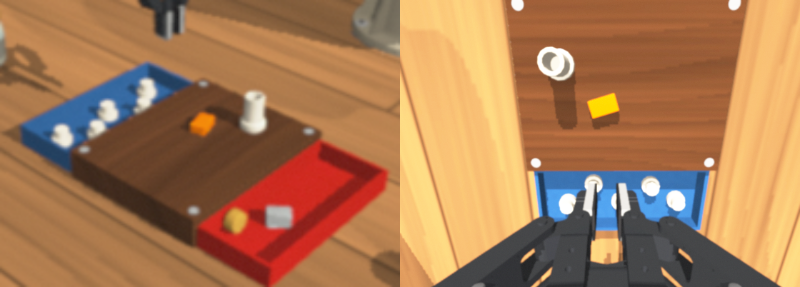

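The bar and brass are both in the red tray, and the collar and flat haven't moved. For the flat I'll turn the gripper 90° and shut it, which keeps the narrow side of the finger linkage toward the collar.

Call:
move_arm(
  moves=[0,0,0,0.125,0,0,0,0,0.25,0,0,0,0,0.375,0,0,0,0,0.5,0,0,0,0,0.625,0,0,0,0,0.75,0,0,0,0,0.87,0,0,0,0,0.99,0,0,0,0,1.11,0,0,0,0,1.23,0,0,0,0,1.35,0,0,0,0,1.47,0],
)

```text
clock: 9.6
tcp_pos: [0.5341, -0.0777, 0.1612]
orientation: [-0.0, 0.046, 0.999, 0.0]
wrist_force: [-0.4, 0.5, 0.4]
finger_gap: 0.0003
grip_force: 0.0
```

Call:
move_arm(
  moves=[-0.001,-0.003,-0.04,0.1,0,-0.001,-0.003,-0.075,0.1,0,-0.001,-0.003,-0.1,0.1,0,-0.001,-0.003,-0.109,0.1,0,-0.001,-0.003,-0.109,0.1,0,-0.001,-0.003,-0.109,0.1,0],
)

```text
clock: 10.1
tcp_pos: [0.5333, -0.0815, 0.0526]
orientation: [-0.0, -0.0, 1.0, 0.0]
wrist_force: [0.6, -0.3, 0.8]
finger_gap: 0.0005
grip_force: 0.0
```

Call:
move_arm(
  moves=[0,0.01,0,0,0,0,0.018,0,0,0,0,0.026,0,0,0,0,0.034,0,0,0,0,0.042,0,0,0,0,0.05,0,0,0,0,0.058,0,0,0,0,0.066,0,0,0,0,0.074,0,0,0,0,0.082,0,0,0,0,0.09,0,0,0,0,0.098,0,0,0],
)

```text
clock: 11.1
tcp_pos: [0.5336, 0.0157, 0.053]
orientation: [0.001, 0.001, 1.0, -0.001]
wrist_force: [-0.6, -3.1, 6.0]
finger_gap: -0.0001
grip_force: 3.0
```

Call:
move_arm(
  moves=[0,0.008,0,0,0,0,0.016,0,0,0,0,0.024,0,0,0,0,0.032,0,0,0,0,0.04,0,0,0,0,0.048,0,0,0,0,0.056,0,0,0,0,0.064,0,0,0,0,0.072,0,0,0,0,0.08,0,0,0,0,0.086,0,0,0,0,0.086,0,0,0],
)

```text
clock: 12.1
tcp_pos: [0.5321, 0.103, 0.0518]
orientation: [-0.001, -0.0, 1.0, 0.0]
wrist_force: [1.2, -0.5, -0.0]
finger_gap: 0.0004
grip_force: 0.0
```

Call:
move_arm(
  moves=[0,0,0.03,0,0,0,0,0.065,0,0,0,0,0.1,0,0,0,0,0.14,0,0,0,-0.04,0.17,0,0,0,-0.08,0.19,0,0,0,-0.12,0.19,0,0,0,-0.16,0.19,0,0,0,-0.2,0.19,0,0,0,-0.24,0.19,0,0,0,-0.24,0.19,0,0,0,-0.24,0.19,0,0],
)

```text
clock: 13.1
tcp_pos: [0.5324, -0.141, 0.2416]
orientation: [-0.001, 0.003, 1.0, 0.0]
wrist_force: [0.2, 0.4, -0.2]
finger_gap: 0.0
grip_force: 0.0
```

```bash
python3 -c "
from h import *
shot('scene','pics/s4.png');shot('top','pics/t4.png')
a=cv2.resize(cv2.imread('pics/s4.png')[150:290,195:390],(560,402));b=cv2.resize(cv2.imread('pics/t4.png')[140:280,180:375],(560,402))
cv2.imwrite('pics/c4.png',cv2.resize(np.hstack([a,b]),(800,287)))
"
```

```text
(no output)
```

View pics/c4.png

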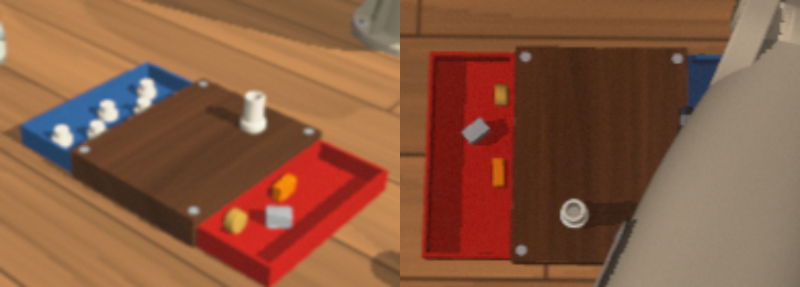

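All three offcuts are in the red tray: brass at (500,95), bar at (475,130) and flat at (498,172) in the crop. The collar is still standing in place and the arm is clear.

```bash
python3 -c "
from workcell import env
print(env.hand_in())"
```

```text
the job is handed in; nothing more can be done
None
```

The steel bar end, orange flat piece and brass slice were all swept into the red tray; the collar still stands in place, nothing went into the blue tray, the arm kept away from the jar and can, and the job was handed in after about 13 s of the 64 s allowed.

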